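Index the drift turret and press a valve stem seal home

ROBOT

A 6-joint arm with a two-finger parallel gripper is mounted at the origin on the work surface. World frame = base frame: x ahead of the robot, y to its left, z up, the work surface at z = 0. Lengths are in m, angles in rad, forces in N, time in s.
With the tool pointing down it reaches from about 0.325 to 0.775 m from the base axis. Payload 5.5 kg.
Tool frame: the origin (TCP) lies at the very end of the fingers, on their centre line; the grasp point (between the pads) lies 19 mm behind it; z points along the fingers, y is the line along which they close (so a half turn about z gives the same grasp; the last joint's range is limited). The gripper opens to 85 mm and grips with 20 to 120 N. Pads are 22 mm wide; open, the fingers measure 114 mm over their backs; the gripper's body (76 mm by 85 mm) begins 54 mm behind the grasp point. The pads swing forward as they close: fully open they stand 13 mm farther back than shut.
Start: joints at [1.061, 0.091, 1.231, -0, 1.82, -0.057], TCP at [0.262, 0.54, 0.231] pointing down, gripper open.
Joint ranges: [-2.87, 2.87], [-0.86, 2.18], [0.17, 2.46], [-1.51, 4.65], [0.06, 2.69], [-2.65, 2.65]. Speed limits (rad/s): [2.57, 2.57, 3.01, 3.14, 3.14, 3.14].

INTERFACE

Orientations are given as a rotation vector (axis times angle).
In Python, from rig import robot gives the robot as it stands.
- The arm moves only by the tool drive_tool, never from a script. Its argument "increments" is a list that holds one entry, the list of rows, each a list of 7 numbers: the opening, from 0 (shut) to 1 (fully open), then the shift along the world's x, y, z in cm, then the turn, a rotation vector about the world's x, y, z in rad. A call has 1 to 12 rows; each row shifts and turns the commanded pose from where the row before left it; what a row does not reach is not made up. A row lasts 1/8 s, in which the tool goes at most 62.5 mm and 10.7 degrees, less where a joint would pass 70% of its speed; a pose out of reach is approached as far as the arm can. A call with a gripper value outside its range is refused whole. The fingers move at their own pace and stop on an object; the grip force is fixed at half the most. Time passes only in rows, so rows that do not move let the fingers close. It gives the time, the measured TCP pose, the force, the opening and the grip force at its end, in the units of the state.
- robot.observe(): the state, without advancing time (a new reading comes with each control period).
- robot.read_camera(name): name is "scene" or "top" or "wrist"; returns a dict with "image" (420x560x3 uint8, red, green, blue), "K" (3x3 intrinsics, pixels), "R" (3x3) and "t" (3): a world point X has camera coordinates R X + t. Camera axes: x right, y down, z forward; pixel columns grow to the right and rows downward; lengths in m; the calibration is good to about 2 mm. A picture is of the moment at which its call begins. There is no depth.
- robot.finish_job(): hands the job in; it is judged then, once.
Trained networks look in a picture, given as the dict that the camera call returned (one of the last four; its "shot" number tells which), for a name from the list of things; names that differ only in an ending like _2 or _b are one class to them, and where a whole thing is asked for, a point or a joint stands for the part that bears it (a point fixed in the world has none). Each returns a list of dicts, best first, with "conf" (0 to 1); they miss things now and then, are a little off and sometimes report something else, mostly with a low value. They report only what shows in the picture. A call takes as long as a camera call.
- robot.search_frame(picture, query): "at" ([x, y, z] in m, in the coordinates of the camera as it stood for that picture, good to about 4 mm: the middle of the surface that is visible of it).
- robot.pinpoint(picture, query): "at" ([x, y, z] in m, in the coordinates of the camera as it stood for that picture, good to about 4 mm: a listed point, or the origin of a listed thing).
The state is a dict: "time": time; "joint_positions": joint angles; "qd": joint speeds; "tau": joint torques, N m; "eef_pos": TCP position; "ee_rot": TCP orientation; "contact_force": force on the tool from outside, world axes, zero at the start; "moment": the same for the moment, N m; "grip_width": finger opening in m; "grasp_force": force on a finger pad.
Only numpy, scipy, OpenCV 4.12 (cv2) and the standard library are available. Lean on these libraries where they do the work, as an engineer would, in place of code of your own. Each camera call takes 0.05 s, during which the arm holds its last target. There are 200 camera calls.

TASK

Click the drift turret round clockwise (seen from above), without running past, until the drift with the yellow head sits in its detent over the valve guide at the red pointer. Then press the yellow head down until you feel the green stem seal under it go fully home on the guide, and let the drift spring back up. Go gently, never pushing on the turret or its drifts with more than about 25 N, and leave the other things on the bench alone.

Things in the scene. Friction and masses are not known exactly. Their poses are not given: they have to be found in the camera images.
- stand: Green steel indexing stand fixed to the bench; origin on the bench under the turret's upright axis, z up, its x axis pointing from the turret axis to the working station. A green post with a red pointer, 148 mm tall, stands 110 to 146 mm out beyond the station; a detent bracket 138 mm tall stands 100 to 146 mm out on the opposite side.
- turret: Indexing turret: flat aluminium disc 180 mm across, origin on its axis 115 mm above the bench, its x axis towards the yellow drift. Disc top at 168 mm; hub cap 48 mm across, 16 mm tall. Six upright drifts 60 degrees apart, 70 mm from the axis: cylindrical heads 20 mm across, 40 mm above the disc (tops at 208 mm), one yellow, five dark steel; push a head sideways to turn the turret.
- turret_mid (a point): Centre of the disc's top, on the axis. Turret detents: six notches, one per drift at the station. Between them it turns at 2 to 3 N sideways at a head and stays where left. Within 4 degrees (5 mm at a head) of a notch it snaps in, running ahead of a slow push; out of a notch takes about 7 N pushed slowly, far more if fast. It starts 97 to 264 degrees short of the wanted notch, going clockwise, often between two notches.
- station (a point): Point fixed to the stand: 70 mm from the turret axis along the stand's x, 168 mm above the bench (level with the disc's top), exactly above the valve guide and seal.
- yellow_top (a point): Centre of the flat top of the yellow head (208 mm high when up). The drift slides down, 37 mm at most, on a weak spring (2 to 5 N). Its tip meets the seal after 7 to 19 mm: the cylinder head is packed up differently each time, its height is not measured. Then 2 to 3 mm of give, then the seal slides at a steady 11 N or so, then, fully home, the force climbs again by 3 N per mm.
- seal (a joint): How far the green stem seal (20 mm across, 14 mm tall) has been pushed down its guide, m: 0 at the start, 0.008 fully home. It stays where it is left.
- piston_mid (a point): Centre of a loose aluminium piston, 74 mm across, 62 mm tall, standing; a bystander.
- oil_mid (a point): Centre of a loose yellow plastic oil bottle, 56 mm across, 140 mm tall, standing; a bystander.
- sealcup_mid (a point): Centre of a loose red bowl, 60 mm across, 35 mm tall; a bystander.
- liner_mid (a point): Centre of a loose steel sleeve, 60 mm across, 50 mm tall, standing; a bystander.
- spanner_grip (a point): A point on the handle of a loose steel spanner lying on the bench; a bystander.
- socket_center (a point): Centre of a loose steel socket, 24 mm across, 30 mm tall; a bystander.

How it is judged:
By the outcome, as a careful person would: the job done as asked, in the order asked, and still so for the second after the job is handed in, with the robot touching nothing.
It also fails if it takes over 72 s, if anything falls off the work surface, if the arm or the gripper's body presses on something with over 40 N, if the wrist force passes 120 N, or if a joint passes its speed limit or range.

## Working session

There is one attempt and no reset: what is moved stays moved. The work goes in short steps, Python scripts to look and compute and a tool call to move; the robot and the scene stay as the last step left them, time stands still between calls to the robot, and variables do not carry over. Pictures are saved under pics/ and viewed, at most 10 in all, crops included, and the job is handed in when it is done.

Besides the shell and the picture viewer there is one more tool, called after "Request:" in YAML: its name, and indented under it one key for each argument. drive_tool: Moves the arm, as the interface text tells. Its arguments: {"type":"object","properties":{"increments":{"type":"array"}},"required":["increments"]}

```bash
mkdir -p pics; cat > h.py <<'E'
from rig import robot
import numpy as np, cv2
def shot(n,f=None):
    p=robot.read_camera(n)
    if f: cv2.imwrite('pics/'+f,p['image'][:,:,::-1])
    return p
def w(p,c): return np.array(p['R']).T@(np.array(c)-np.array(p['t']))
def proj(p,X):
    c=p['R']@np.array(X)+p['t']; u=p['K']@c; return u[:2]/u[2]
def ray(p,uv,z):
    R=np.array(p['R']);o=-R.T@np.array(p['t']);d=R.T@np.linalg.inv(p['K'])@np.array([uv[0],uv[1],1.]);return o+d*(z-o[2])/d[2]
E
python3 - <<'E'
from h import *
s=robot.observe();print(s['time'],s['eef_pos'],s['ee_rot'],s['contact_force'])
for n in ['scene','top']:
    p=shot(n,n+'0.png')
    for q in ['stand','turret','turret_mid','station','yellow_top','oil_mid','piston_mid','sealcup_mid','liner_mid']:
        r=robot.pinpoint(p,q)
        print(n,q,[(w(p,d['at']).round(3),round(d['conf'],2),proj(p,w(p,d['at'])).round()) for d in r[:2]])
E
```

```text
0.0 [0.2623571  0.53927133 0.23015482] [-7.05086201e-01 -3.06089167e+00  2.96144410e-03] [ 0.32756828 -0.82621036  0.23694097]
scene stand [(array([ 0.544, -0.055,  0.001]), 0.84, array([279., 248.]))]
scene turret [(array([ 0.542, -0.053,  0.114]), 0.76, array([279., 228.])), (array([ 0.545, -0.055, -0.001]), 0.24, array([279., 249.]))]
scene turret_mid [(array([ 0.542, -0.055,  0.171]), 0.62, array([279., 217.]))]
scene station [(array([ 0.614, -0.086,  0.164]), 0.67, array([292., 243.]))]
scene yellow_top [(array([ 0.545, -0.05 ,  0.116]), 0.7, array([281., 228.])), (array([ 0.484, -0.081,  0.206]), 0.43, array([256., 204.]))]
scene oil_mid [(array([ 0.443, -0.288,  0.071]), 0.67, array([193., 272.]))]
scene piston_mid [(array([0.565, 0.157, 0.028]), 0.98, array([330., 202.])), (array([ 0.342, -0.15 ,  0.016]), 0.48, array([207., 227.]))]
scene sealcup_mid [(array([ 0.341, -0.149,  0.018]), 0.57, array([207., 226.]))]
scene liner_mid [(array([0.698, 0.087, 0.026]), 0.75, array([352., 243.]))]
top stand []
top turret [(array([ 0.548, -0.058,  0.114]), 0.77, array([299., 201.]))]
top turret_mid [(array([ 0.547, -0.059,  0.166]), 0.92, array([300., 200.]))]
top station [(array([ 0.607, -0.085,  0.171]), 0.73, array([308., 181.]))]
top yellow_top [(array([ 0.549, -0.056,  0.168]), 0.74, array([299., 200.])), (array([ 0.484, -0.081,  0.203]), 0.37, array([308., 220.]))]
top oil_mid [(array([ 0.437, -0.292,  0.071]), 0.67, array([368., 235.]))]
top piston_mid [(array([0.566, 0.161, 0.028]), 0.58, array([235., 198.]))]
top sealcup_mid [(array([ 0.342, -0.149,  0.022]), 0.64, array([324., 262.]))]
top liner_mid [(array([0.699, 0.087, 0.024]), 0.56, array([256., 160.]))]
```

```bash
python3 - <<'E'
import cv2,numpy as np
a=cv2.imread('pics/scene0.png');b=cv2.imread('pics/top0.png')
a=cv2.resize(a[150:310,180:390],None,fx=2.8,fy=2.8,interpolation=3)
b=cv2.resize(b[140:260,240:360],None,fx=3.7,fy=3.7,interpolation=3)
cv2.imwrite('pics/sc.png',a[:, :590]);cv2.imwrite('pics/tc.png',b)
E
```

```text
(no output)
```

View pics/sc.png

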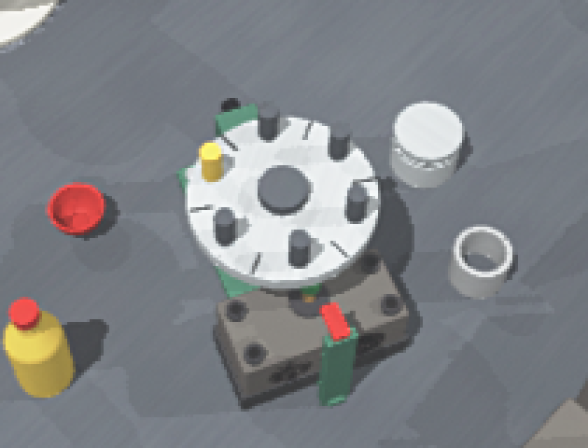

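View pics/tc.png

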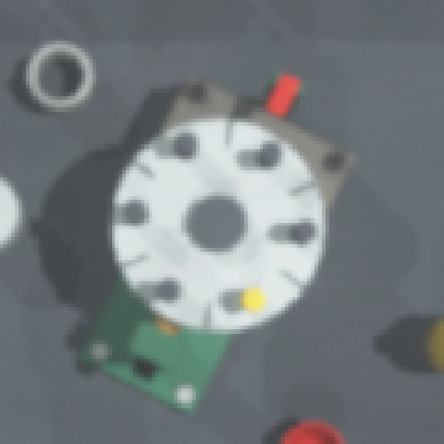

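Crops show it clearly. Scene crop: yellow head at (211,162), pointer at (335,322). Top crop: yellow head at (252,300), pointer at (284,95). The stand's x axis points to about −24°, the yellow drift sits at about 202°, so it needs about 226° clockwise. I'll put closed fingers between two heads and sweep the arc.

Request:
drive_tool:
  increments:
    - [[0, 2.15, -4.42, 0.6, 0, 0, 0.07], [0, 2.15, -4.42, 0.6, 0, 0, 0.07], [0, 2.15, -4.42, 0.6, 0, 0, 0.07], [0, 2.15, -4.42, 0.6, 0, 0, 0.07], [0, 2.15, -4.42, 0.6, 0, 0, 0.07], [0, 2.15, -4.42, 0.6, 0, 0, 0.07], [0, 2.15, -4.42, 0.6, 0, 0, 0.07], [0, 2.15, -4.42, 0.6, 0, 0, 0.07], [0, 2.15, -4.42, 0.6, 0, 0, 0.07], [0, 2.15, -4.42, 0.6, 0, 0, 0.07], [0, 2.15, -4.42, 0.6, 0, 0, 0.07], [0, 2.15, -4.42, 0.6, 0, 0, 0.07]]

```text
time: 2.5
eef_pos: [0.521, 0.0076, 0.3037]
ee_rot: [-0.608, 3.082, 0.0]
contact_force: [0.3, -0.5, 1.2]
grip_width: 0.0001
grasp_force: 0.0
```

```bash
python3 - <<'E'
from h import *
s=robot.observe();print(s['time'],s['eef_pos'],s['ee_rot'],s['joint_positions'])
for n in ['wrist','top','scene']:
    p=shot(n,n+'1.png')
    for q in ['stand','turret','turret_mid','station','yellow_top']:
        r=robot.pinpoint(p,q)
        print(n,q,[(w(p,d['at']).round(4),round(d['conf'],2),proj(p,w(p,d['at'])).round()) for d in r[:2]])
E
```

```text
2.5 [0.52096823 0.00759726 0.3036863 ] [-6.07819512e-01  3.08159428e+00  2.85752522e-06] [-5.08215983e-02 -9.43268500e-02  1.28679770e+00  1.65773666e-04
  1.94851446e+00 -2.01104102e+00]
wrist stand []
wrist turret [(array([ 0.549 , -0.057 ,  0.1171]), 0.67, array([216., 194.]))]
wrist turret_mid [(array([ 0.5502, -0.0564,  0.168 ]), 0.75, array([205., 207.])), (array([ 0.5493, -0.0535,  0.1135]), 0.23, array([219., 195.]))]
wrist station []
wrist yellow_top [(array([ 0.4817, -0.0855,  0.2088]), 0.78, array([184., 125.]))]
top stand []
top turret [(array([ 0.5479, -0.0568,  0.1148]), 0.96, array([298., 201.])), (array([ 0.6095, -0.0859,  0.1708]), 0.53, array([308., 180.]))]
top turret_mid [(array([ 0.3591, -0.4618,  0.0152]), 0.35, array([413., 257.]))]
top station [(array([ 0.609 , -0.0837,  0.1744]), 0.8, array([308., 180.]))]
top yellow_top [(array([ 0.4819, -0.0849,  0.2082]), 0.5, array([309., 221.]))]
scene stand [(array([ 0.5436, -0.0533,  0.0008]), 0.96, array([279., 248.])), (array([0.3401, 0.4389, 0.0073]), 0.3, array([328., 121.]))]
scene turret []
scene turret_mid [(array([ 0.5455, -0.0546,  0.1672]), 0.58, array([280., 219.]))]
scene station [(array([ 0.6118, -0.0878,  0.1659]), 0.84, array([291., 242.]))]
scene yellow_top [(array([ 0.4812, -0.087 ,  0.2092]), 0.65, array([253., 204.]))]
```

View pics/wrist1.png

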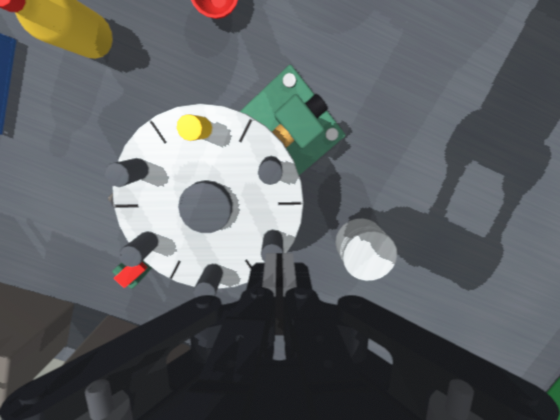

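```bash
python3 - <<'E'
from h import *
p=shot('wrist')
A=np.array([.547,-.056])
print('tcp',proj(p,[.521,.0076,.3037]),'down',proj(p,[.521,.0076,.208]),proj(p,[.521,.0076,.17]))
for k in range(6):
    a=np.radians(204.5-60*k); print(204.5-60*k,proj(p,[*(A+.07*np.array([np.cos(a),np.sin(a)])),.208]).round())
hsv=cv2.cvtColor(p['image'],cv2.COLOR_RGB2HSV)
m=((hsv[...,0]>22)&(hsv[...,0]<35)&(hsv[...,1]>150)&(hsv[...,2]>150)).astype(np.uint8);m[:110]=0;m[150:]=0
u=cv2.moments(m,True);print('yel',u['m10']/u['m00'],u['m01']/u['m00'],ray(p,(u['m10']/u['m00'],u['m01']/u['m00']),.205))
# disc ellipse
d=((hsv[...,1]<40)&(hsv[...,2]>170)).astype(np.uint8)
n,l,s,c=cv2.connectedComponentsWithStats(d);i=1+np.argmax(s[1:,4])
cnt=max(cv2.findContours((l==i).astype(np.uint8),0,1)[0],key=len)
h=cv2.convexHull(cnt)[:,0].astype(float);h=h[h[:,1]<230]
P=np.array([ray(p,q,.168)[:2] for q in h])
x=np.linalg.lstsq(np.c_[2*P,np.ones(len(P))],(P**2).sum(1),rcond=None)[0];print('disc',x[:2],np.sqrt(x[2]+x[:2]@x[:2]),len(P))
# pointer
m=(((hsv[...,0]<6)|(hsv[...,0]>174))&(hsv[...,1]>150)&(hsv[...,2]>120)).astype(np.uint8);m[:200]=0
u=cv2.moments(m,True);q=ray(p,(u['m10']/u['m00'],u['m01']/u['m00']),.148);print('ptr',u['m00'],q)
print(np.degrees(np.arctan2(q[1]-x[1],q[0]-x[0])))
E
```

```text
tcp [276.32161233 268.83809896] down [277.22300603 215.94861139] [277.41928726 204.43176386]
204.5 [182. 127.]
144.5 [265. 170.]
84.5 [269. 253.]
24.5 [203. 292.]
-35.5 [127. 258.]
-95.5 [111. 177.]
yel 188.90328467153284 127.77007299270073 [ 0.48221877 -0.08077918  0.205     ]
disc [ 0.54672898 -0.05495866] 0.08919614569437823 38
ptr 382.0 [ 0.6607726  -0.11157686  0.148     ]
-26.402602142967428
```

Wrist picture: yellow head at (189,128), disc centre about (205,207), pointer at (130,272), fingertips between the heads at (272,170) and (272,245). The disc fit gives axis (0.547,−0.0555) and r 89 mm, which checks out. The remaining turn is about 229°. Going down between the heads.

Request:
drive_tool:
  increments:
    - [[0, -0.06, 0.17, -2.5, 0, 0, 0], [0, 0, 0, -3, 0, 0, 0], [0, 0, 0, -3, 0, 0, 0], [0, 0, 0, -2.5, 0, 0, 0], [0, 0, 0, -1.2, 0, 0, 0], [0, 0, 0, 0, 0, 0, 0]]

```text
time: 4.2
eef_pos: [0.5196, 0.0108, 0.1807]
ee_rot: [0.604, -3.082, -0.0]
contact_force: [0.2, -0.0, 0.4]
grip_width: -0.0003
grasp_force: 0.0
```

```bash
cat > tab.py <<'E'
import sys,numpy as np
C=np.array([54.68,-5.55])
a=float(sys.argv[1])
P=lambda a,r=7.0:C+r*np.array([np.cos(np.radians(a)),np.sin(np.radians(a))])
for s in sys.argv[2:]:
    n,d=s.split('x');out=[]
    for _ in range(int(n)):
        v=P(a-float(d))-P(a);a-=float(d);out.append('[0, %.2f, %.2f, 0, 0, 0, %.4f]'%(*v,-np.radians(float(d))))
    print(', '.join(out));print('end',a,P(a).round(2))
E
python3 tab.py 112.2 12x3 12x2 12x1
```

```text
[0, 0.34, 0.13, 0, 0, 0, -0.0524], [0, 0.35, 0.11, 0, 0, 0, -0.0524], [0, 0.35, 0.09, 0, 0, 0, -0.0524], [0, 0.36, 0.07, 0, 0, 0, -0.0524], [0, 0.36, 0.06, 0, 0, 0, -0.0524], [0, 0.36, 0.04, 0, 0, 0, -0.0524], [0, 0.37, 0.02, 0, 0, 0, -0.0524], [0, 0.37, -0.00, 0, 0, 0, -0.0524], [0, 0.37, -0.02, 0, 0, 0, -0.0524], [0, 0.36, -0.04, 0, 0, 0, -0.0524], [0, 0.36, -0.06, 0, 0, 0, -0.0524], [0, 0.36, -0.08, 0, 0, 0, -0.0524]
end 76.2 [56.35  1.25]
[0, 0.24, -0.06, 0, 0, 0, -0.0349], [0, 0.23, -0.07, 0, 0, 0, -0.0349], [0, 0.23, -0.08, 0, 0, 0, -0.0349], [0, 0.23, -0.09, 0, 0, 0, -0.0349], [0, 0.23, -0.09, 0, 0, 0, -0.0349], [0, 0.22, -0.10, 0, 0, 0, -0.0349], [0, 0.22, -0.11, 0, 0, 0, -0.0349], [0, 0.21, -0.12, 0, 0, 0, -0.0349], [0, 0.21, -0.13, 0, 0, 0, -0.0349], [0, 0.21, -0.13, 0, 0, 0, -0.0349], [0, 0.20, -0.14, 0, 0, 0, -0.0349], [0, 0.20, -0.15, 0, 0, 0, -0.0349]
end 52.2 [ 5.897e+01 -2.000e-02]
[0, 0.10, -0.08, 0, 0, 0, -0.0175], [0, 0.09, -0.08, 0, 0, 0, -0.0175], [0, 0.09, -0.08, 0, 0, 0, -0.0175], [0, 0.09, -0.08, 0, 0, 0, -0.0175], [0, 0.09, -0.08, 0, 0, 0, -0.0175], [0, 0.09, -0.08, 0, 0, 0, -0.0175], [0, 0.09, -0.09, 0, 0, 0, -0.0175], [0, 0.09, -0.09, 0, 0, 0, -0.0175], [0, 0.08, -0.09, 0, 0, 0, -0.0175], [0, 0.08, -0.09, 0, 0, 0, -0.0175], [0, 0.08, -0.09, 0, 0, 0, -0.0175], [0, 0.08, -0.09, 0, 0, 0, -0.0175]
end 40.2 [60.03 -1.03]
```

Request:
drive_tool:
  increments:
    - [[0, 0.34, 0.13, 0, 0, 0, -0.0524], [0, 0.35, 0.11, 0, 0, 0, -0.0524], [0, 0.35, 0.09, 0, 0, 0, -0.0524], [0, 0.36, 0.07, 0, 0, 0, -0.0524], [0, 0.36, 0.06, 0, 0, 0, -0.0524], [0, 0.36, 0.04, 0, 0, 0, -0.0524]]

```text
time: 4.95
eef_pos: [0.5405, 0.0158, 0.1832]
ee_rot: [0.112, -3.139, 0.0]
contact_force: [-8.2, -0.6, 3.3]
grip_width: 0.0003
grasp_force: 3.4
```

Request:
drive_tool:
  increments:
    - [[0, 0.37, 0.02, 0, 0, 0, -0.0524], [0, 0.37, 0, 0, 0, 0, -0.0524], [0, 0.37, -0.02, 0, 0, 0, -0.0524], [0, 0.36, -0.04, 0, 0, 0, -0.0524], [0, 0.36, -0.06, 0, 0, 0, -0.0524], [0, 0.36, -0.08, 0, 0, 0, -0.0524]]

```text
time: 5.7
eef_pos: [0.5626, 0.0143, 0.1832]
ee_rot: [-0.381, -3.118, -0.001]
contact_force: [-6.1, 1.1, 3.0]
grip_width: 0.0
grasp_force: 3.2
```

Request:
drive_tool:
  increments:
    - [[0, 0.24, -0.06, 0, 0, 0, -0.0349], [0, 0.23, -0.07, 0, 0, 0, -0.0349], [0, 0.23, -0.08, 0, 0, 0, -0.0349], [0, 0.23, -0.09, 0, 0, 0, -0.0349], [0, 0.23, -0.09, 0, 0, 0, -0.0349], [0, 0.22, -0.1, 0, 0, 0, -0.0349], [0, 0.22, -0.11, 0, 0, 0, -0.0349]]

```text
time: 6.58
eef_pos: [0.5785, 0.0087, 0.1832]
ee_rot: [-0.756, -3.049, -0.001]
contact_force: [-6.3, 2.0, 1.7]
grip_width: -0.0002
grasp_force: 2.9
```

```bash
cat > ang.py <<'E'
from h import *
s=robot.observe();e=s['eef_pos'];al=np.degrees(np.arctan2(e[1]+.0555,e[0]-.5468))
f=s['contact_force'];t=np.radians(al-90)
print('t',s['time'],'alpha',al,'r',np.hypot(e[1]+.0555,e[0]-.5468),'F',np.round(f,1),'tang',f[0]*np.cos(t)+f[1]*np.sin(t))
for n in ['top','scene']:
    p=shot(n)
    for r in robot.pinpoint(p,'yellow_top')[:2]:
        x=w(p,r['at']);print(n,x.round(4),round(r['conf'],2),'yel ang',np.degrees(np.arctan2(x[1]+.0555,x[0]-.5468)).round(1),'r',np.hypot(x[1]+.0555,x[0]-.5468).round(3))
E
python3 ang.py
```

```text
t 6.575 alpha 63.67547513223653 r 0.07157816323448032 F [-6.3  2.   1.7] tang -6.543996423363044
scene [ 0.4809 -0.0397  0.2064] 0.55 yel ang 166.5 r 0.068
```

```bash
python3 tab.py 62.2 4x2 12x1 4x1 12x3 4x2
```

```text
[0, 0.21, -0.12, 0, 0, 0, -0.0349], [0, 0.21, -0.13, 0, 0, 0, -0.0349], [0, 0.21, -0.13, 0, 0, 0, -0.0349], [0, 0.20, -0.14, 0, 0, 0, -0.0349]
end 54.2 [58.77  0.13]
[0, 0.10, -0.07, 0, 0, 0, -0.0175], [0, 0.10, -0.07, 0, 0, 0, -0.0175], [0, 0.10, -0.08, 0, 0, 0, -0.0175], [0, 0.09, -0.08, 0, 0, 0, -0.0175], [0, 0.09, -0.08, 0, 0, 0, -0.0175], [0, 0.09, -0.08, 0, 0, 0, -0.0175], [0, 0.09, -0.08, 0, 0, 0, -0.0175], [0, 0.09, -0.08, 0, 0, 0, -0.0175], [0, 0.09, -0.09, 0, 0, 0, -0.0175], [0, 0.09, -0.09, 0, 0, 0, -0.0175], [0, 0.08, -0.09, 0, 0, 0, -0.0175], [0, 0.08, -0.09, 0, 0, 0, -0.0175]
end 42.2 [59.87 -0.85]
[0, 0.08, -0.09, 0, 0, 0, -0.0175], [0, 0.08, -0.09, 0, 0, 0, -0.0175], [0, 0.08, -0.09, 0, 0, 0, -0.0175], [0, 0.08, -0.10, 0, 0, 0, -0.0175]
end 38.2 [60.18 -1.22]
[0, 0.22, -0.29, 0, 0, 0, -0.0524], [0, 0.20, -0.30, 0, 0, 0, -0.0524], [0, 0.19, -0.32, 0, 0, 0, -0.0524], [0, 0.17, -0.32, 0, 0, 0, -0.0524], [0, 0.15, -0.33, 0, 0, 0, -0.0524], [0, 0.14, -0.34, 0, 0, 0, -0.0524], [0, 0.12, -0.35, 0, 0, 0, -0.0524], [0, 0.10, -0.35, 0, 0, 0, -0.0524], [0, 0.08, -0.36, 0, 0, 0, -0.0524], [0, 0.06, -0.36, 0, 0, 0, -0.0524], [0, 0.04, -0.36, 0, 0, 0, -0.0524], [0, 0.02, -0.37, 0, 0, 0, -0.0524]
end 2.200000000000003 [61.67 -5.28]
[0, 0.01, -0.24, 0, 0, 0, -0.0349], [0, -0.00, -0.24, 0, 0, 0, -0.0349], [0, -0.01, -0.24, 0, 0, 0, -0.0349], [0, -0.02, -0.24, 0, 0, 0, -0.0349]
end -5.799999999999997 [61.64 -6.26]
```

Request:
drive_tool:
  increments:
    - [[0, 0.21, -0.12, 0, 0, 0, -0.0349], [0, 0.21, -0.13, 0, 0, 0, -0.0349], [0, 0.21, -0.13, 0, 0, 0, -0.0349], [0, 0.2, -0.14, 0, 0, 0, -0.0349], [0, 0.1, -0.07, 0, 0, 0, -0.0175], [0, 0.1, -0.07, 0, 0, 0, -0.0175], [0, 0.1, -0.08, 0, 0, 0, -0.0175]]

```text
time: 7.65
eef_pos: [0.5907, 0.0005, 0.1814]
ee_rot: [1.046, 2.961, 0.0]
contact_force: [-1.9, 0.7, 1.8]
grip_width: 0.0001
grasp_force: 1.0
```

Request:
drive_tool:
  increments:
    - [[0, 0.09, -0.08, 0, 0, 0, -0.0175], [0, 0.09, -0.08, 0, 0, 0, -0.0175], [0, 0.09, -0.08, 0, 0, 0, -0.0175]]

```text
time: 8.02
eef_pos: [0.5925, -0.0009, 0.1812]
ee_rot: [-1.122, -2.932, -0.002]
contact_force: [-5.5, 5.9, 2.2]
grip_width: -0.0001
grasp_force: 4.0
```

Request:
drive_tool:
  increments:
    - [[0, 0.09, -0.08, 0, 0, 0, -0.0175], [0, 0.09, -0.08, 0, 0, 0, -0.0175], [0, 0.09, -0.09, 0, 0, 0, -0.0175]]

```text
time: 8.4
eef_pos: [0.5943, -0.0021, 0.1808]
ee_rot: [-1.195, -2.9, -0.003]
contact_force: [-8.9, 9.7, 1.5]
grip_width: -0.0003
grasp_force: 6.6
```

```bash
python3 ang.py
```

```text
t 8.4 alpha 48.3407650232066 r 0.0714569253650015 F [-8.9  9.7  1.5] tang -13.071615476029358
top [ 0.486  -0.0231  0.2044] 0.61 yel ang 151.9 r 0.069
scene [ 0.4804 -0.0223  0.2072] 0.63 yel ang 153.4 r 0.074
```

Request:
drive_tool:
  increments:
    - [[0, 0, 0, 0, 0, 0, 0], [0, 0.04, -0.04, 0, 0, 0, -0.0087], [0, 0.04, -0.04, 0, 0, 0, -0.0087]]

```text
time: 8.98
eef_pos: [0.5947, -0.0024, 0.1806]
ee_rot: [-1.219, -2.889, -0.004]
contact_force: [-9.4, 12.1, 2.8]
grip_width: 0.0001
grasp_force: 7.3
```

Request:
drive_tool:
  increments:
    - [[0, 0.04, -0.04, 0, 0, 0, -0.0087], [0, 0.04, -0.05, 0, 0, 0, -0.0087], [0, 0.04, -0.05, 0, 0, 0, -0.0087]]

```text
time: 9.35
eef_pos: [0.5973, -0.0052, 0.1811]
ee_rot: [-1.26, -2.876, -0.002]
contact_force: [-2.9, 4.5, 2.6]
grip_width: 0.0002
grasp_force: 3.3
```

```bash
python3 tab.py 42.7 12x3 3x2 4x1 9x.5 |sed 's/-0.00,/0,/g'
```

```text
[0, 0.24, -0.28, 0, 0, 0, -0.0524], [0, 0.23, -0.29, 0, 0, 0, -0.0524], [0, 0.21, -0.30, 0, 0, 0, -0.0524], [0, 0.20, -0.31, 0, 0, 0, -0.0524], [0, 0.18, -0.32, 0, 0, 0, -0.0524], [0, 0.16, -0.33, 0, 0, 0, -0.0524], [0, 0.14, -0.34, 0, 0, 0, -0.0524], [0, 0.13, -0.34, 0, 0, 0, -0.0524], [0, 0.11, -0.35, 0, 0, 0, -0.0524], [0, 0.09, -0.36, 0, 0, 0, -0.0524], [0, 0.07, -0.36, 0, 0, 0, -0.0524], [0, 0.05, -0.36, 0, 0, 0, -0.0524]
end 6.700000000000003 [61.63 -4.73]
[0, 0.02, -0.24, 0, 0, 0, -0.0349], [0, 0.02, -0.24, 0, 0, 0, -0.0349], [0, 0.01, -0.24, 0, 0, 0, -0.0349]
end 0.7000000000000028 [61.68 -5.46]
[0, 0.00, -0.12, 0, 0, 0, -0.0175], [0, 0, -0.12, 0, 0, 0, -0.0175], [0, 0, -0.12, 0, 0, 0, -0.0175], [0, -0.01, -0.12, 0, 0, 0, -0.0175]
end -3.299999999999997 [61.67 -5.95]
[0, 0, -0.06, 0, 0, 0, -0.0087], [0, 0, -0.06, 0, 0, 0, -0.0087], [0, 0, -0.06, 0, 0, 0, -0.0087], [0, -0.01, -0.06, 0, 0, 0, -0.0087], [0, -0.01, -0.06, 0, 0, 0, -0.0087], [0, -0.01, -0.06, 0, 0, 0, -0.0087], [0, -0.01, -0.06, 0, 0, 0, -0.0087], [0, -0.01, -0.06, 0, 0, 0, -0.0087], [0, -0.01, -0.06, 0, 0, 0, -0.0087]
end -7.799999999999997 [61.62 -6.5 ]
```

Request:
drive_tool:
  increments:
    - [[0, 0.24, -0.28, 0, 0, 0, -0.0524], [0, 0.23, -0.29, 0, 0, 0, -0.0524], [0, 0.21, -0.3, 0, 0, 0, -0.0524], [0, 0.2, -0.31, 0, 0, 0, -0.0524], [0, 0.18, -0.32, 0, 0, 0, -0.0524], [0, 0.16, -0.33, 0, 0, 0, -0.0524], [0, 0.14, -0.34, 0, 0, 0, -0.0524], [0, 0.13, -0.34, 0, 0, 0, -0.0524], [0, 0.11, -0.35, 0, 0, 0, -0.0524], [0, 0.09, -0.36, 0, 0, 0, -0.0524], [0, 0.07, -0.36, 0, 0, 0, -0.0524]]

```text
time: 10.72
eef_pos: [0.6161, -0.0408, 0.1815]
ee_rot: [-2.028, -2.399, -0.005]
contact_force: [0.9, 6.5, 1.7]
grip_width: 0.0001
grasp_force: 3.3
```

Request:
drive_tool:
  increments:
    - [[0, 0.05, -0.36, 0, 0, 0, -0.0524], [0, 0.02, -0.24, 0, 0, 0, -0.0349], [0, 0.02, -0.24, 0, 0, 0, -0.0349], [0, 0.01, -0.24, 0, 0, 0, -0.0349], [0, 0, -0.12, 0, 0, 0, -0.0175], [0, 0, -0.12, 0, 0, 0, -0.0175], [0, 0, -0.12, 0, 0, 0, -0.0175], [0, -0.01, -0.12, 0, 0, 0, -0.0175]]

```text
time: 11.72
eef_pos: [0.6174, -0.0568, 0.1814]
ee_rot: [2.285, 2.154, 0.005]
contact_force: [3.6, 6.2, 1.6]
grip_width: -0.0002
grasp_force: 3.2
```

```bash
python3 ang.py
```

```text
t 11.725 alpha -1.0374453918076365 r 0.07058618633008308 F [3.6 6.2 1.6] tang -6.224017634794684
```

Request:
drive_tool:
  increments:
    - [[0, -0.01, -0.12, 0, 0, 0, -0.0175], [0, -0.01, -0.12, 0, 0, 0, -0.0175], [0, -0.01, -0.12, 0, 0, 0, -0.0175], [0, -0.02, -0.12, 0, 0, 0, -0.0175], [0, -0.02, -0.12, 0, 0, 0, -0.0175], [0, -0.02, -0.12, 0, 0, 0, -0.0175]]

```text
time: 12.68
eef_pos: [0.6151, -0.0655, 0.1811]
ee_rot: [-2.398, -2.03, 0.001]
contact_force: [1.7, 2.8, 0.7]
grip_width: -0.0002
grasp_force: 1.3
```

Request:
drive_tool:
  increments:
    - [[0, -0.02, -0.12, 0, 0, 0, -0.0175], [0, -0.02, -0.12, 0, 0, 0, -0.0175], [0, -0.01, -0.06, 0, 0, 0, -0.0087], [0, -0.01, -0.06, 0, 0, 0, -0.0087], [0, -0.01, -0.06, 0, 0, 0, -0.0087], [0, -0.01, -0.06, 0, 0, 0, -0.0087]]

```text
time: 13.42
eef_pos: [0.615, -0.0681, 0.1812]
ee_rot: [-2.463, -1.947, -0.004]
contact_force: [4.7, 8.0, -0.0]
grip_width: 0.0001
grasp_force: 4.7
```

```bash
python3 ang.py
```

```text
t 13.425 alpha -10.461315887575253 r 0.06935004676586577 F [ 4.7  8.  -0. ] tang -8.735336416499754
top [0.5441 0.0138 0.2071] 0.58 yel ang 92.2 r 0.069
```

Request:
drive_tool:
  increments:
    - [[0, -0.01, -0.06, 0, 0, 0, -0.0087], [0, -0.02, -0.06, 0, 0, 0, -0.0087], [0, -0.01, -0.06, 0, 0, 0, -0.0087], [0, -0.02, -0.06, 0, 0, 0, -0.0087]]

```text
time: 14.12
eef_pos: [0.6148, -0.0696, 0.1812]
ee_rot: [-2.496, -1.905, -0.007]
contact_force: [5.4, 11.0, -1.0]
grip_width: -0.0002
grasp_force: 6.2
```

Request:
drive_tool:
  increments:
    - [[0, -0.02, -0.06, 0, 0, 0, -0.0087], [0, -0.02, -0.06, 0, 0, 0, -0.0087], [0, -0.02, -0.06, 0, 0, 0, -0.0087], [0, -0.02, -0.06, 0, 0, 0, -0.0087]]

```text
time: 14.62
eef_pos: [0.6138, -0.073, 0.1812]
ee_rot: [-2.53, -1.861, -0.004]
contact_force: [3.6, 5.0, -1.2]
grip_width: 0.0002
grasp_force: 3.4
```

```bash
python3 ang.py;  python3 tab.py -17.3 12x3 3x2 |sed 's/-0.00,/0,/g'
```

```text
t 14.625 alpha -14.637809654601963 r 0.06927215858667987 F [ 3.6  5.  -1.2] tang -5.729764279579297
top [0.5499 0.0122 0.2078] 0.42 yel ang 87.4 r 0.068
scene [0.699  0.0867 0.0268] 0.33 yel ang 43.1 r 0.208
[0, -0.12, -0.35, 0, 0, 0, -0.0524], [0, -0.14, -0.34, 0, 0, 0, -0.0524], [0, -0.15, -0.33, 0, 0, 0, -0.0524], [0, -0.17, -0.32, 0, 0, 0, -0.0524], [0, -0.19, -0.31, 0, 0, 0, -0.0524], [0, -0.20, -0.30, 0, 0, 0, -0.0524], [0, -0.22, -0.29, 0, 0, 0, -0.0524], [0, -0.23, -0.28, 0, 0, 0, -0.0524], [0, -0.25, -0.27, 0, 0, 0, -0.0524], [0, -0.26, -0.26, 0, 0, 0, -0.0524], [0, -0.28, -0.24, 0, 0, 0, -0.0524], [0, -0.29, -0.23, 0, 0, 0, -0.0524]
end -53.3 [ 58.86 -11.16]
[0, -0.20, -0.14, 0, 0, 0, -0.0349], [0, -0.20, -0.14, 0, 0, 0, -0.0349], [0, -0.21, -0.13, 0, 0, 0, -0.0349]
end -59.3 [ 58.25 -11.57]
```

Released from the second notch (yellow at about 88°). Continue.

Request:
drive_tool:
  increments:
    - [[0, -0.12, -0.35, 0, 0, 0, -0.0524], [0, -0.14, -0.34, 0, 0, 0, -0.0524], [0, -0.15, -0.33, 0, 0, 0, -0.0524], [0, -0.17, -0.32, 0, 0, 0, -0.0524], [0, -0.19, -0.31, 0, 0, 0, -0.0524], [0, -0.2, -0.3, 0, 0, 0, -0.0524], [0, -0.22, -0.29, 0, 0, 0, -0.0524], [0, -0.23, -0.28, 0, 0, 0, -0.0524], [0, -0.25, -0.27, 0, 0, 0, -0.0524], [0, -0.26, -0.26, 0, 0, 0, -0.0524], [0, -0.28, -0.24, 0, 0, 0, -0.0524], [0, -0.29, -0.23, 0, 0, 0, -0.0524]]

```text
time: 16.32
eef_pos: [0.5889, -0.11, 0.1812]
ee_rot: [2.983, 0.982, 0.003]
contact_force: [4.8, 1.6, -0.4]
grip_width: 0.0
grasp_force: 2.5
```

```bash
python3 ang.py;  python3 tab.py -53.3 3x2 9x1 8x.5 6x.5|sed 's/-0.00,/0,/g'
```

```text
t 16.325 alpha -52.33576034568684 r 0.06885199956150201 F [ 4.8  1.6 -0.4] tang -4.742570343569309
top [ 0.5915 -0.0024  0.2092] 0.49 yel ang 49.9 r 0.069
top [0.6986 0.0869 0.0229] 0.35 yel ang 43.2 r 0.208
scene [ 0.3576 -0.459   0.0142] 0.71 yel ang -115.1 r 0.446
scene [ 0.5943 -0.0025  0.208 ] 0.62 yel ang 48.1 r 0.071
[0, -0.20, -0.14, 0, 0, 0, -0.0349], [0, -0.20, -0.14, 0, 0, 0, -0.0349], [0, -0.21, -0.13, 0, 0, 0, -0.0349]
end -59.3 [ 58.25 -11.57]
[0, -0.11, -0.06, 0, 0, 0, -0.0175], [0, -0.11, -0.06, 0, 0, 0, -0.0175], [0, -0.11, -0.06, 0, 0, 0, -0.0175], [0, -0.11, -0.06, 0, 0, 0, -0.0175], [0, -0.11, -0.05, 0, 0, 0, -0.0175], [0, -0.11, -0.05, 0, 0, 0, -0.0175], [0, -0.11, -0.05, 0, 0, 0, -0.0175], [0, -0.11, -0.05, 0, 0, 0, -0.0175], [0, -0.11, -0.05, 0, 0, 0, -0.0175]
end -68.3 [ 57.27 -12.05]
[0, -0.06, -0.02, 0, 0, 0, -0.0087], [0, -0.06, -0.02, 0, 0, 0, -0.0087], [0, -0.06, -0.02, 0, 0, 0, -0.0087], [0, -0.06, -0.02, 0, 0, 0, -0.0087], [0, -0.06, -0.02, 0, 0, 0, -0.0087], [0, -0.06, -0.02, 0, 0, 0, -0.0087], [0, -0.06, -0.02, 0, 0, 0, -0.0087], [0, -0.06, -0.02, 0, 0, 0, -0.0087]
end -72.3 [ 56.81 -12.22]
[0, -0.06, -0.02, 0, 0, 0, -0.0087], [0, -0.06, -0.02, 0, 0, 0, -0.0087], [0, -0.06, -0.02, 0, 0, 0, -0.0087], [0, -0.06, -0.02, 0, 0, 0, -0.0087], [0, -0.06, -0.02, 0, 0, 0, -0.0087], [0, -0.06, -0.02, 0, 0, 0, -0.0087]
end -75.3 [ 56.46 -12.32]
```

Request:
drive_tool:
  increments:
    - [[0, -0.2, -0.14, 0, 0, 0, -0.0349], [0, -0.2, -0.14, 0, 0, 0, -0.0349], [0, -0.21, -0.13, 0, 0, 0, -0.0349], [0, -0.11, -0.06, 0, 0, 0, -0.0175], [0, -0.11, -0.06, 0, 0, 0, -0.0175], [0, -0.11, -0.06, 0, 0, 0, -0.0175], [0, -0.11, -0.06, 0, 0, 0, -0.0175], [0, -0.11, -0.05, 0, 0, 0, -0.0175], [0, -0.11, -0.05, 0, 0, 0, -0.0175]]

```text
time: 17.65
eef_pos: [0.5758, -0.1174, 0.1812]
ee_rot: [3.07, 0.666, 0.002]
contact_force: [4.3, 0.2, -1.0]
grip_width: -0.0003
grasp_force: 1.9
```

Request:
drive_tool:
  increments:
    - [[0, -0.11, -0.05, 0, 0, 0, -0.0175], [0, -0.11, -0.05, 0, 0, 0, -0.0175], [0, -0.11, -0.05, 0, 0, 0, -0.0175]]

```text
time: 18.02
eef_pos: [0.5717, -0.119, 0.1812]
ee_rot: [-3.086, -0.585, 0.001]
contact_force: [2.2, 0.0, -1.9]
grip_width: 0.0005
grasp_force: 1.1
```

Request:
drive_tool:
  increments:
    - [[0, -0.06, -0.02, 0, 0, 0, -0.0087], [0, -0.06, -0.02, 0, 0, 0, -0.0087], [0, -0.06, -0.02, 0, 0, 0, -0.0087], [0, -0.06, -0.02, 0, 0, 0, -0.0087], [0, -0.06, -0.02, 0, 0, 0, -0.0087], [0, -0.06, -0.02, 0, 0, 0, -0.0087], [0, -0.06, -0.02, 0, 0, 0, -0.0087], [0, -0.06, -0.02, 0, 0, 0, -0.0087]]

```text
time: 19.02
eef_pos: [0.5686, -0.1203, 0.1813]
ee_rot: [3.104, 0.48, 0.005]
contact_force: [9.3, 0.5, -3.6]
grip_width: -0.0002
grasp_force: 4.4
```

```bash
python3 ang.py
```

```text
t 19.025 alpha -71.38486697636111 r 0.06837776498655236 F [ 9.3  0.5 -3.6] tang -8.954523518247525
top [ 0.6067 -0.0207  0.2094] 0.41 yel ang 30.1 r 0.069
scene [ 0.6057 -0.0215  0.2065] 0.66 yel ang 30.0 r 0.068
scene [ 0.5407 -0.055   0.1123] 0.63 yel ang 175.3 r 0.006
```

Request:
drive_tool:
  increments:
    - [[0, -0.06, -0.02, 0, 0, 0, -0.0087], [0, -0.06, -0.02, 0, 0, 0, -0.0087], [0, -0.06, -0.02, 0, 0, 0, -0.0087], [0, -0.06, -0.02, 0, 0, 0, -0.0087]]

```text
time: 19.73
eef_pos: [0.5674, -0.1209, 0.1815]
ee_rot: [3.112, 0.426, 0.01]
contact_force: [15.5, 1.8, -5.4]
grip_width: -0.0001
grasp_force: 7.2
```

Request:
drive_tool:
  increments:
    - [[0, -0.06, -0.02, 0, 0, 0, -0.0087], [0, -0.06, -0.02, 0, 0, 0, -0.0087], [0, -0.06, -0.02, 0, 0, 0, -0.0087]]

```text
time: 20.1
eef_pos: [0.5638, -0.1217, 0.1813]
ee_rot: [3.118, 0.385, 0.003]
contact_force: [6.3, -0.1, -2.7]
grip_width: 0.0
grasp_force: 3.1
```

```bash
python3 ang.py;python3 tab.py -75.8 12x3 4x2 8x.5|sed 's/-0.00,/0,/g'
```

```text
t 20.1 alpha -75.58108530907924 r 0.0683322854681216 F [ 6.3 -0.1 -2.7] tang -6.076584382964768
top [ 0.6094 -0.0241  0.2069] 0.6 yel ang 26.6 r 0.07
scene [ 0.6087 -0.0252  0.2076] 0.6 yel ang 26.1 r 0.069
[0, -0.36, -0.08, 0, 0, 0, -0.0524], [0, -0.36, -0.06, 0, 0, 0, -0.0524], [0, -0.36, -0.04, 0, 0, 0, -0.0524], [0, -0.37, -0.02, 0, 0, 0, -0.0524], [0, -0.37, 0, 0, 0, 0, -0.0524], [0, -0.37, 0.01, 0, 0, 0, -0.0524], [0, -0.36, 0.03, 0, 0, 0, -0.0524], [0, -0.36, 0.05, 0, 0, 0, -0.0524], [0, -0.36, 0.07, 0, 0, 0, -0.0524], [0, -0.36, 0.09, 0, 0, 0, -0.0524], [0, -0.35, 0.11, 0, 0, 0, -0.0524], [0, -0.34, 0.13, 0, 0, 0, -0.0524]
end -111.8 [ 52.08 -12.05]
[0, -0.23, 0.09, 0, 0, 0, -0.0349], [0, -0.22, 0.10, 0, 0, 0, -0.0349], [0, -0.22, 0.11, 0, 0, 0, -0.0349], [0, -0.21, 0.12, 0, 0, 0, -0.0349]
end -119.8 [ 51.2  -11.62]
[0, -0.05, 0.03, 0, 0, 0, -0.0087], [0, -0.05, 0.03, 0, 0, 0, -0.0087], [0, -0.05, 0.03, 0, 0, 0, -0.0087], [0, -0.05, 0.03, 0, 0, 0, -0.0087], [0, -0.05, 0.03, 0, 0, 0, -0.0087], [0, -0.05, 0.03, 0, 0, 0, -0.0087], [0, -0.05, 0.03, 0, 0, 0, -0.0087], [0, -0.05, 0.03, 0, 0, 0, -0.0087]
end -123.8 [ 50.79 -11.37]
```

Request:
drive_tool:
  increments:
    - [[0, -0.36, -0.08, 0, 0, 0, -0.0524], [0, -0.36, -0.06, 0, 0, 0, -0.0524], [0, -0.36, -0.04, 0, 0, 0, -0.0524], [0, -0.37, -0.02, 0, 0, 0, -0.0524], [0, -0.37, 0, 0, 0, 0, -0.0524], [0, -0.37, 0.01, 0, 0, 0, -0.0524], [0, -0.36, 0.03, 0, 0, 0, -0.0524], [0, -0.36, 0.05, 0, 0, 0, -0.0524], [0, -0.36, 0.07, 0, 0, 0, -0.0524], [0, -0.36, 0.09, 0, 0, 0, -0.0524], [0, -0.35, 0.11, 0, 0, 0, -0.0524], [0, -0.34, 0.13, 0, 0, 0, -0.0524]]

```text
time: 21.8
eef_pos: [0.5205, -0.1191, 0.1813]
ee_rot: [-3.083, 0.601, -0.003]
contact_force: [6.6, -0.3, -2.8]
grip_width: -0.0006
grasp_force: 2.7
```

```bash
python3 ang.py
```

```text
t 21.8 alpha -112.4423154550796 r 0.06876267639168274 F [ 6.6 -0.3 -2.8] tang -6.232430308441176
top [ 0.6163 -0.068   0.2083] 0.46 yel ang -10.2 r 0.071
scene [ 0.6158 -0.069   0.2046] 0.52 yel ang -11.1 r 0.07
scene [0.5651 0.1624 0.0316] 0.4 yel ang 85.2 r 0.219
```

Request:
drive_tool:
  increments:
    - [[0, -0.23, 0.09, 0, 0, 0, -0.0349], [0, -0.22, 0.1, 0, 0, 0, -0.0349], [0, -0.22, 0.11, 0, 0, 0, -0.0349], [0, -0.1, 0.06, 0, 0, 0, -0.0175], [0, -0.1, 0.06, 0, 0, 0, -0.0175], [0, -0.05, 0.03, 0, 0, 0, -0.0087], [0, -0.05, 0.03, 0, 0, 0, -0.0087], [0, -0.05, 0.03, 0, 0, 0, -0.0087], [0, -0.05, 0.03, 0, 0, 0, -0.0087]]

```text
time: 23.12
eef_pos: [0.5099, -0.1145, 0.1815]
ee_rot: [3.018, -0.868, 0.004]
contact_force: [4.8, -4.0, -1.6]
grip_width: -0.0002
grasp_force: 2.9
```

Request:
drive_tool:
  increments:
    - [[0, -0.05, 0.03, 0, 0, 0, -0.0087], [0, -0.05, 0.03, 0, 0, 0, -0.0087], [0, -0.05, 0.03, 0, 0, 0, -0.0087]]

```text
time: 23.5
eef_pos: [0.5083, -0.1135, 0.1815]
ee_rot: [3.007, -0.907, 0.004]
contact_force: [4.1, -3.2, -1.2]
grip_width: 0.0001
grasp_force: 2.6
```

```bash
python3 ang.py
```

```text
t 23.5 alpha -123.56335944872637 r 0.06963157763246172 F [ 4.1 -3.2 -1.2] tang -5.220745664264791
top [ 0.6144 -0.0829  0.2063] 0.5 yel ang -22.1 r 0.073
scene [ 0.6117 -0.0825  0.2054] 0.66 yel ang -22.6 r 0.07
```

Request:
drive_tool:
  increments:
    - [[0, -0.05, 0.03, 0, 0, 0, -0.0087], [0, -0.05, 0.03, 0, 0, 0, -0.0087]]

```text
time: 23.95
eef_pos: [0.5071, -0.1126, 0.1816]
ee_rot: [2.999, -0.932, 0.003]
contact_force: [3.6, -3.0, -2.1]
grip_width: 0.0001
grasp_force: 2.4
```

Request:
drive_tool:
  increments:
    - [[0, -0.05, 0.03, 0, 0, 0, -0.0087], [0, 0, 0, 0, 0, 0, 0]]

```text
time: 24.2
eef_pos: [0.5061, -0.1117, 0.1814]
ee_rot: [-2.996, 0.944, 0.0]
contact_force: [2.1, -0.6, 0.3]
grip_width: -0.0
grasp_force: 1.3
```

```bash
python3 ang.py
```

```text
t 24.2 alpha -125.93667461223026 r 0.06941846346669978 F [ 2.1 -0.6  0.3] tang -2.0502698449222096
top [ 0.6134 -0.085   0.2083] 0.36 yel ang -23.9 r 0.073
scene [ 0.6124 -0.0844  0.2082] 0.44 yel ang -23.8 r 0.072
```

Request:
drive_tool:
  increments:
    - [[0, -0.05, 0.03, 0, 0, 0, -0.0087], [0, 0, 0, 0, 0, 0, 0], [0, 0, 0, 0, 0, 0, 0]]

```text
time: 24.78
eef_pos: [0.5057, -0.1115, 0.1814]
ee_rot: [2.993, -0.956, 0.0]
contact_force: [2.8, -1.7, 1.2]
grip_width: -0.0001
grasp_force: 1.5
```

```bash
python3 ang.py
```

```text
t 24.775 alpha -126.24400345932789 r 0.06943267523516655 F [ 2.8 -1.7  1.2] tang -3.2931210209581203
top [ 0.6107 -0.0861  0.2071] 0.58 yel ang -25.6 r 0.071
scene [ 0.6117 -0.0828  0.2037] 0.44 yel ang -22.8 r 0.07
```

Request:
drive_tool:
  increments:
    - [[0, -0.05, 0.03, 0, 0, 0, -0.0087], [0, -0.05, 0.03, 0, 0, 0, -0.0087], [0, 0, 0, 0, 0, 0, 0]]

```text
time: 25.35
eef_pos: [0.5045, -0.1106, 0.1812]
ee_rot: [-2.984, 0.982, 0.001]
contact_force: [1.2, -0.8, 1.3]
grip_width: 0.0001
grasp_force: 0.9
```

```bash
python3 ang.py
```

```text
t 25.35 alpha -127.5186319513055 r 0.06941680955050215 F [ 1.2 -0.8  1.3] tang -1.4150854187221522
top [ 0.6126 -0.0855  0.2075] 0.6 yel ang -24.5 r 0.072
scene [ 0.6108 -0.084   0.2069] 0.68 yel ang -24.0 r 0.07
```

Request:
drive_tool:
  increments:
    - [[0, -0.05, 0.03, 0, 0, 0, -0.0087], [0, 0, 0, 0, 0, 0, 0]]

```text
time: 25.8
eef_pos: [0.504, -0.1103, 0.181]
ee_rot: [-2.98, 0.995, 0.001]
contact_force: [0.7, 0.2, 0.6]
grip_width: 0.0002
grasp_force: 0.4
```

Request:
drive_tool:
  increments:
    - [[0, -0.05, 0.04, 0, 0, 0, -0.0087], [0, 0, 0, 0, 0, 0, 0]]

```text
time: 26.05
eef_pos: [0.5034, -0.11, 0.1811]
ee_rot: [-2.975, 1.008, 0.001]
contact_force: [0.4, -0.1, 0.2]
grip_width: 0.0001
grasp_force: 0.1
```

```bash
python3 ang.py
```

```text
t 26.05 alpha -128.52686198372908 r 0.0696854825733026 F [ 0.4 -0.1  0.2] tang -0.32703434491792416
top [ 0.6111 -0.0881  0.2068] 0.43 yel ang -26.9 r 0.072
scene [ 0.6102 -0.087   0.2057] 0.69 yel ang -26.4 r 0.071
```

Request:
drive_tool:
  increments:
    - [[0, 0.25, -0.18, 0, 0, 0, 0], [0, 0, 0, 1, 0, 0, 0], [0, 0, 0, 3, 0, 0, 0], [0, 0, 0, 4, 0, 0, 0], [0, 0, 0, 4, 0, 0, 0], [0, 0, 0, 0, 0, 0, 0]]

```text
time: 27.0
eef_pos: [0.5071, -0.1122, 0.3064]
ee_rot: [-2.975, 1.008, -0.012]
contact_force: [0.4, 0.7, 0.3]
grip_width: 0.0001
grasp_force: 0.0
```

```bash
python3 ang.py; python3 - <<'E'
from h import *
p=shot('wrist','wrist2.png')
for q in ['turret_mid','station','yellow_top']:
    r=robot.pinpoint(p,q)
    print(q,[(w(p,d['at']).round(4),round(d['conf'],2),proj(p,w(p,d['at'])).round()) for d in r[:2]])
hsv=cv2.cvtColor(p['image'],cv2.COLOR_RGB2HSV)
m=(((hsv[...,0]<6)|(hsv[...,0]>174))&(hsv[...,1]>150)&(hsv[...,2]>120)).astype(np.uint8)
n,l,s,c=cv2.connectedComponentsWithStats(m)
for i in range(1,n):
    if s[i,4]>60: print('red',s[i,4],c[i],ray(p,c[i],.148))
E
```

```text
t 27.0 alpha -125.0089444249003 r 0.06924915856670294 F [0.4 0.7 0.3] tang 0.11902912808964883
top [ 0.6111 -0.0874  0.2076] 0.38 yel ang -26.4 r 0.072
scene [ 0.6078 -0.0846  0.2067] 0.65 yel ang -25.5 r 0.068
scene [0.342  0.4386 0.0049] 0.6 yel ang 112.5 r 0.535
turret_mid [(array([ 0.5469, -0.0589,  0.1704]), 0.57, array([207., 206.])), (array([0.5673, 0.1616, 0.0293]), 0.49, array([108., 259.]))]
station [(array([ 0.6084, -0.0861,  0.1639]), 0.92, array([186., 133.]))]
yellow_top [(array([ 0.6079, -0.0877,  0.2078]), 0.57, array([170., 133.])), (array([ 0.4439, -0.2902,  0.0684]), 0.31, array([429., 137.]))]
red 814 [174.21130221  65.495086  ] [ 0.65987589 -0.11284873  0.148     ]
red 706 [460.15580737 140.01133144] [ 0.44885912 -0.28288405  0.148     ]
red 1155 [366.11948052 253.78701299] [ 0.40495334 -0.14935413  0.148     ]
```

View pics/wrist2.png

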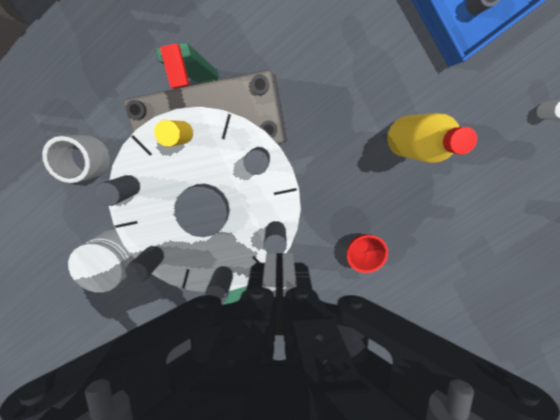

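Wrist picture: the yellow head at (173,132) is in line with the red pointer tip at (178,80), over the guide; it is in its detent. Moving over it.

Request:
drive_tool:
  increments:
    - [[0, 2.5, 0.65, 0, 0, 0, 0], [0, 2.6, 0.65, 0, 0, 0, 0], [0, 2.6, 0.65, -1.5, 0, 0, 0], [0, 2.5, 0.65, -2, 0, 0, 0], [0, 0, 0, -2.5, 0, 0, 0], [0, 0, 0, -2, 0, 0, 0], [0, 0, 0, -0.5, 0, 0, 0], [0, 0, 0, 0, 0, 0, 0]]

```text
time: 28.4
eef_pos: [0.608, -0.086, 0.2163]
ee_rot: [2.975, -1.008, -0.001]
contact_force: [-0.3, -0.3, -0.0]
grip_width: 0.0003
grasp_force: 0.0
```

```bash
python3 - <<'E'
from h import *
s=robot.observe();print(s['eef_pos'],s['contact_force'])
p=shot('scene');cv2.imwrite('pics/sc3.png',cv2.resize(p['image'][150:290,210:350,::-1],None,fx=4,fy=4,interpolation=3))
E
```

```text
[ 0.60804765 -0.08597723  0.21629211] [-0.31580183 -0.33557363 -0.02909703]
```

View pics/sc3.png

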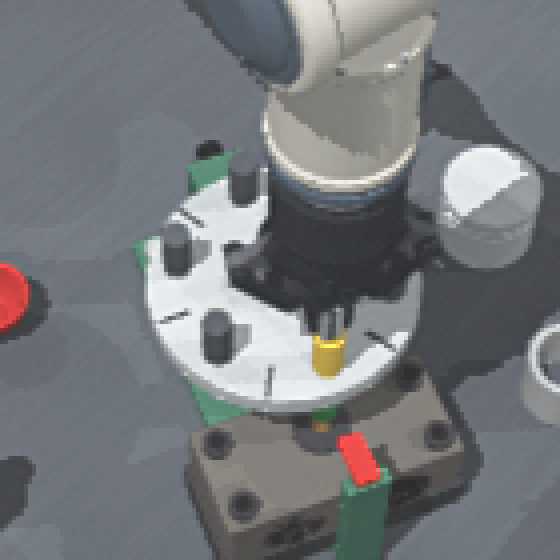

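The fingertips at (330,328) stand right over the yellow head at (329,355). Pressing.

Request:
drive_tool:
  increments:
    - [[0, 0.12, -0.05, -0.2, 0, 0, 0], [0, 0, 0, -0.3, 0, 0, 0], [0, 0, 0, -0.2, 0, 0, 0], [0, 0, 0, -0.2, 0, 0, 0], [0, 0, 0, -0.2, 0, 0, 0], [0, 0, 0, -0.2, 0, 0, 0], [0, 0, 0, -0.1, 0, 0, 0]]

```text
time: 29.32
eef_pos: [0.6094, -0.0865, 0.2024]
ee_rot: [-2.975, 1.008, -0.001]
contact_force: [-0.7, -0.7, 3.0]
grip_width: 0.0001
grasp_force: 1.3
```

Request:
drive_tool:
  increments:
    - [[0, 0, 0, -0.1, 0, 0, 0], [0, 0, 0, -0.1, 0, 0, 0]]

```text
time: 29.58
eef_pos: [0.6094, -0.0865, 0.2003]
ee_rot: [-2.975, 1.008, -0.0]
contact_force: [-0.5, -0.3, 2.3]
grip_width: -0.0
grasp_force: 1.4
```

Request:
drive_tool:
  increments:
    - [[0, 0, 0, -0.1, 0, 0, 0], [0, 0, 0, -0.1, 0, 0, 0]]

```text
time: 29.82
eef_pos: [0.6094, -0.0864, 0.1983]
ee_rot: [-2.975, 1.008, -0.0]
contact_force: [-0.3, -0.8, 3.0]
grip_width: -0.0001
grasp_force: 1.5
```

Request:
drive_tool:
  increments:
    - [[0, 0, 0, -0.1, 0, 0, 0], [0, 0, 0, -0.1, 0, 0, 0]]

```text
time: 30.08
eef_pos: [0.6094, -0.0864, 0.1963]
ee_rot: [-2.975, 1.008, -0.0]
contact_force: [-1.0, -0.6, 3.0]
grip_width: 0.0
grasp_force: 1.5
```

Request:
drive_tool:
  increments:
    - [[0, 0, 0, -0.1, 0, 0, 0], [0, 0, 0, -0.1, 0, 0, 0]]

```text
time: 30.32
eef_pos: [0.6094, -0.0865, 0.1942]
ee_rot: [-2.975, 1.008, -0.0]
contact_force: [-0.6, 0.7, 4.9]
grip_width: 0.0002
grasp_force: 1.8
```

Request:
drive_tool:
  increments:
    - [[0, 0, 0, -0.1, 0, 0, 0], [0, 0, 0, -0.1, 0, 0, 0]]

```text
time: 30.58
eef_pos: [0.6095, -0.0865, 0.1931]
ee_rot: [-2.975, 1.008, -0.002]
contact_force: [-1.7, -0.1, 7.8]
grip_width: 0.0
grasp_force: 3.6
```

Request:
drive_tool:
  increments:
    - [[0, 0, 0, -0.1, 0, 0, 0], [0, 0, 0, -0.1, 0, 0, 0]]

```text
time: 30.82
eef_pos: [0.6096, -0.0865, 0.1921]
ee_rot: [-2.975, 1.008, -0.003]
contact_force: [-2.4, 0.1, 10.5]
grip_width: -0.0004
grasp_force: 5.0
```

Request:
drive_tool:
  increments:
    - [[0, 0, 0, -0.1, 0, 0, 0], [0, 0, 0, -0.1, 0, 0, 0]]

```text
time: 31.08
eef_pos: [0.6096, -0.0865, 0.1904]
ee_rot: [-2.975, 1.008, -0.004]
contact_force: [-1.7, 0.2, 10.4]
grip_width: 0.0002
grasp_force: 5.1
```

Request:
drive_tool:
  increments:
    - [[0, 0, 0, -0.1, 0, 0, 0], [0, 0, 0, -0.1, 0, 0, 0]]

```text
time: 31.32
eef_pos: [0.6096, -0.0865, 0.1885]
ee_rot: [-2.975, 1.008, -0.004]
contact_force: [-2.1, 0.7, 10.7]
grip_width: -0.0002
grasp_force: 5.2
```

Request:
drive_tool:
  increments:
    - [[0, 0, 0, -0.1, 0, 0, 0], [0, 0, 0, 0, 0, 0, 0]]

```text
time: 31.58
eef_pos: [0.6096, -0.0865, 0.1874]
ee_rot: [-2.975, 1.008, -0.004]
contact_force: [-2.5, 0.2, 10.2]
grip_width: -0.0003
grasp_force: 5.1
```

Request:
drive_tool:
  increments:
    - [[0, 0, 0, -0.1, 0, 0, 0], [0, 0, 0, 0, 0, 0, 0]]

```text
time: 31.82
eef_pos: [0.6096, -0.0865, 0.1864]
ee_rot: [-2.975, 1.008, -0.004]
contact_force: [-2.8, 0.5, 9.9]
grip_width: -0.0002
grasp_force: 5.1
```

Request:
drive_tool:
  increments:
    - [[0, 0, 0, -0.1, 0, 0, 0], [0, 0, 0, -0.1, 0, 0, 0]]

```text
time: 32.08
eef_pos: [0.6096, -0.0865, 0.1846]
ee_rot: [-2.975, 1.008, -0.004]
contact_force: [-2.4, -0.0, 10.3]
grip_width: -0.0003
grasp_force: 5.3
```

Request:
drive_tool:
  increments:
    - [[0, 0, 0, -0.1, 0, 0, 0], [0, 0, 0, 0, 0, 0, 0]]

```text
time: 32.33
eef_pos: [0.6096, -0.0865, 0.1838]
ee_rot: [-2.975, 1.008, -0.004]
contact_force: [-2.1, 1.6, 11.8]
grip_width: -0.0001
grasp_force: 5.7
```

Request:
drive_tool:
  increments:
    - [[0, 0, 0, -0.1, 0, 0, 0], [0, 0, 0, 0, 0, 0, 0]]

```text
time: 32.58
eef_pos: [0.6097, -0.0865, 0.1833]
ee_rot: [-2.975, 1.008, -0.005]
contact_force: [-3.2, -0.4, 12.5]
grip_width: 0.0003
grasp_force: 6.4
```

Request:
drive_tool:
  increments:
    - [[0, 0, 0, -0.1, 0, 0, 0], [0, 0, 0, 0, 0, 0, 0]]

```text
time: 32.83
eef_pos: [0.6097, -0.0865, 0.1827]
ee_rot: [-2.975, 1.008, -0.006]
contact_force: [-3.6, 1.0, 14.8]
grip_width: -0.0004
grasp_force: 7.2
```

Request:
drive_tool:
  increments:
    - [[0, 0, 0, -0.1, 0, 0, 0], [0, 0, 0, 0, 0, 0, 0]]

```text
time: 33.08
eef_pos: [0.6098, -0.0865, 0.1822]
ee_rot: [-2.975, 1.008, -0.007]
contact_force: [-4.7, 1.2, 15.4]
grip_width: -0.0001
grasp_force: 7.9
```

Request:
drive_tool:
  increments:
    - [[0, 0, 0, -0.08, 0, 0, 0], [0, 0, 0, 0, 0, 0, 0]]

```text
time: 33.33
eef_pos: [0.6098, -0.0865, 0.1818]
ee_rot: [-2.975, 1.008, -0.008]
contact_force: [-5.3, 0.4, 16.2]
grip_width: -0.0007
grasp_force: 8.5
```

Firm, climbing resistance: the seal is home. Let it up slowly and retreat.

Request:
drive_tool:
  increments:
    - [[0, 0, 0, 0.3, 0, 0, 0], [0, 0, 0, 0.5, 0, 0, 0], [0, 0, 0, 0.5, 0, 0, 0], [0, 0, 0, 0.5, 0, 0, 0], [0, 0, 0, 0.5, 0, 0, 0], [0, 0, 0, 0.5, 0, 0, 0], [0, 0, 0, 0.5, 0, 0, 0], [0, 0, 0, 2, 0, 0, 0], [0, 0, 0, 3, 0, 0, 0], [0, -2, 0, 3, 0, 0, 0], [0, -3, 0, 1, 0, 0, 0], [0, -3, 0, 0, 0, 0, 0]]

```text
time: 34.83
eef_pos: [0.5288, -0.0864, 0.3013]
ee_rot: [-2.975, 1.008, -0.002]
contact_force: [-0.3, 0.1, -0.8]
grip_width: -0.0002
grasp_force: 0.0
```

Request:
drive_tool:
  increments:
    - [[0, -2, 0, 0, 0, 0, 0], [0, 0, 0, 0, 0, 0, 0]]

```text
time: 35.08
eef_pos: [0.5087, -0.0864, 0.3009]
ee_rot: [-2.975, 1.009, -0.001]
contact_force: [-0.5, 0.4, 0.5]
grip_width: -0.0001
grasp_force: 0.0
```

```bash
python3 ang.py; python3 - <<'E'
from h import *
a=shot('scene')['image'][150:290,210:350,::-1];b=shot('wrist')
for n,p in (('wrist',b),):
    for q in ['yellow_top','seal']:
        print(q,[(w(p,d['at']).round(4),round(d['conf'],2)) for d in robot.pinpoint(p,q)[:2]])
a=cv2.resize(a,(420,420),interpolation=3);b=cv2.resize(b['image'][:280,80:360,::-1],(380,420))
cv2.imwrite('pics/end.png',np.hstack([a,b]))
E
```

```text
t 35.075 alpha -140.9226215009289 r 0.049071864057235445 F [-0.5  0.4  0.5] tang 0.6270560775335897
scene [0.6994 0.0857 0.021 ] 0.58 yel ang 42.8 r 0.208
scene [ 0.6072 -0.0874  0.2086] 0.42 yel ang -27.8 r 0.068
yellow_top [(array([ 0.6077, -0.0851,  0.2096]), 0.77), (array([ 0.5509, -0.0529,  0.1154]), 0.22)]Traceback (most recent call last):
  File "<stdin>", line 5, in <module>
ValueError: it knows: liner_mid, oil_mid, piston_mid, sealcup_mid, socket_center, spanner_grip, stand, station, turret, turret_mid, yellow_top
```

```bash
python3 -c "
from h import *
print(robot.finish_job())"
```

```text
the job is handed in; nothing more can be done
None
```

The job is handed in: I clicked the turret about 229° clockwise until the yellow drift snapped into its detent at the pointer, then pressed the seal until the force climbed about 6 N past its steady slide (16 N at most). The drift sprang back up, the wrist force readings never passed about 17 N, and it took 35 s.

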